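# Find the size of a cast disc blank in the graded hole gauge

### The arm

A 7-joint arm with a two-finger parallel gripper is mounted at the origin on the work surface. World frame = base frame: x ahead of the robot, y to its left, z up, the work surface at z = 0. Lengths are in m, angles in rad, forces in N, time in s.
With the tool pointing down it reaches from about 0.425 to 0.925 m from the base axis. Payload 6.8 kg.
Tool frame: the origin (TCP) lies midway between the tips of the shut fingers; the grasp point (between the pads) lies r.grip_point_offset behind it (r.grip_point_offset is the distance from the TCP to the grasp point, in m); z points along the fingers, y is the direction in which the jaws open and shut (so a half turn about z gives the same grasp; the last joint's range is limited). The gripper opens to 85 mm and grips with 20 to 120 N. Pads are 22 mm wide; open, the fingers measure 114 mm over their backs; the gripper's body (76 mm by 85 mm) begins 54 mm behind the grasp point. The pads swing forward as they close: fully open they stand 13 mm farther back than shut.
Start: joints at [-1.446, 0.477, 0.022, 1.555, -0.011, 1.109, -0.083], TCP at [0.156, 0.657, 0.197] pointing down, gripper open.
Joint ranges: [-2.96, 2.96], [-0.34, 2.1], [-1.41, 1.46], [0.24, 2.44], [-1.37, 4.51], [0.17, 1.92], [-2.96, 2.96]. Speed limits (rad/s): [2.39, 2.39, 3.14, 3.14, 3.14, 3.14, 3.14].

### API

Orientations are given as a rotation vector (axis times angle).
In Python, from bench import r gives the robot as it stands. The module is installed in compiled form; this text tells all that it offers.
- The arm moves only by the tool play_rows, never from a script. Its argument "deltas" is a list of rows, each a list of 3 entries, a list of its own where there are three numbers: the finger opening in mm, from 0 to 85.4, then the shift along the tool's x, y, z in mm, then the turn, a rotation vector about the tool's x, y, z in rad. A call has 1 to 8 rows; each row is the pose to reach, as a shift and turn from the pose measured when the call began, along the tool's axes at that moment; what a row does not reach only later rows make up. A row lasts 1/8 s, in which the tool goes at most 62.5 mm and 10.7 degrees, less where a joint would pass 70% of its speed; a pose out of reach is approached as far as the arm can. A call with a gripper value outside its range is refused whole. The fingers move at their own pace and stop on an object; "squeeze" is the grip in N (left out, the last holds). Time passes only in rows, so rows that repeat a pose let the fingers close. It gives the time, the measured TCP pose, the force and the opening at its end, in the units of the state.
- r.get_obs(): the state, without advancing time (a new reading comes with each control period).
- r.grab_frame(name): name is "scene" or "top" or "wrist"; returns (picture, depth): 480x640x3 uint8, red, green, blue; 480x640 float32, m along the optical axis (not along the pixel's ray), 0 where there is no reading.
- r.camera_model(name): a dict with "mtx" (3x3 intrinsics, pixels), "rvec" (rotation vector, rad) and "tvec" (3), from world to camera coordinates, as OpenCV has them; the wrist camera has in their place "T_tool_cam" (4x4, takes a point from camera to tool coordinates, whose origin is the TCP and whose axes are the flange's). Camera axes: x right, y down, z forward; pixel columns grow to the right and rows downward; lengths in m; the calibration is good to about 2 mm. A picture is of the moment at which its call begins: read the wrist's pose just before it. camera_model takes no time and is no camera call.
- r.hand_in(): hands the job in, once; it reports no verdict.
The state is a dict: "clock": time; "joints": joint angles; "qvel": joint speeds; "tau": joint torques, N m; "tcp_pos": TCP position; "orientation": TCP orientation; "contact_force": force on the tool from outside, world axes, zero at the start; "moment": the same for the moment, N m; "grip_width": finger opening in m.
Only numpy, scipy, OpenCV 4.12 (cv2) and the standard library are available. Lean on these libraries where they do the work, as an engineer would, in place of code of your own. Each camera call takes 0.05 s, during which the arm holds its last target. There are 200 camera calls.

### The job

A cast brass disc blank stands by itself on the wooden bench pin: take it by its stem and try it gently in the holes of the gauge plate, one after the other from the smallest upward, feeling about a little in each because the stem is not quite central, never forcing it, until you come to the first hole that it enters. Keep hold of it until it is right down, do not drop it in; leave it there, upright and fully home in that hole. Leave the two spare blanks on the steel block and all the other things on the bench as they are.

Things in the scene. Friction and masses are not known exactly. Their poses are not given: they have to be found in the camera images.
- blank_a_mid (a point): stem axis, 31 mm above the underside, of one of three like brass blanks (one on the pin, two spare on the block): a disc 8 mm thick with a square stem 10 x 10 mm up to 62 mm above the underside, cast 2 to 2.5 mm off the disc's centre, any way; 65 g. z up the stem, x and y square to its flats. Discs are 25, 28.5 and 32 mm across; which this one is, the gauge must tell.
- blank_b_mid (a point): stem axis, 31 mm above the underside, of one of three like brass blanks (one on the pin, two spare on the block): a disc 8 mm thick with a square stem 10 x 10 mm up to 62 mm above the underside, cast 2 to 2.5 mm off the disc's centre, any way; 65 g. z up the stem, x and y square to its flats. Discs are 25, 28.5 and 32 mm across; which this one is, the gauge must tell.
- blank_c_mid (a point): stem axis, 31 mm above the underside, of one of three like brass blanks (one on the pin, two spare on the block): a disc 8 mm thick with a square stem 10 x 10 mm up to 62 mm above the underside, cast 2 to 2.5 mm off the disc's centre, any way; 65 g. z up the stem, x and y square to its flats. Discs are 25, 28.5 and 32 mm across; which this one is, the gauge must tell.
- gauge_hole0 (a point): centre of the mouth, level with the gauge's top face, of its smallest hole, 23.1 mm across, at the gauge's -y end; no blank goes in it; blind, flat floor 12 mm below the mouth, mouth bevelled 0.8 mm; axes as the gauge's, z up
- gauge_hole1 (a point): centre of the mouth, level with the gauge's top face, of its second hole, 26.6 mm across; blind, flat floor 12 mm below the mouth, mouth bevelled 0.8 mm; axes as the gauge's, z up
- gauge_hole2 (a point): centre of the mouth, level with the gauge's top face, of its third hole, 30.1 mm across; blind, flat floor 12 mm below the mouth, mouth bevelled 0.8 mm; axes as the gauge's, z up
- gauge_hole3 (a point): centre of the mouth, level with the gauge's top face, of its largest hole, 33.6 mm across; blind, flat floor 12 mm below the mouth, mouth bevelled 0.8 mm; axes as the gauge's, z up
- gauge: aluminium gauge plate, 54 x 160 x 18 mm; a row of four holes grows along its +y axis, the upper three each 1.6 mm wider than the blank that belongs there. Origin: centre of its underside; top 31 mm above the table. On soft feet: pressed, it sinks 1 mm per 2.5 N, at most 5 mm, then is hard; it springs back. It cannot shift sideways.
- pin_top (a point): middle of the wooden bench pin's flat top, 22 mm above the table (pin 85 x 84 mm with two prongs towards the robot); the blank to be gauged stands on it, within 20 mm of this point
- block_top (a point): middle of the top of the steel block, 80 x 130 x 22 mm, that carries the two spare blanks
- band: plain brass finger ring, 22 mm outside, 5 mm high, lying on the bench pin beside the blank; bystander
- mallet: bench hammer, 220 mm, lying behind the gauge; bystander
- file: needle file with a wooden handle, 180 mm, lying between robot and gauge; bystander
- flux: small amber jar, 48 mm across, 60 mm high; bystander
- tin: low round tin, 60 mm across, 45 mm high; bystander
- stone: grey sharpening stone, 50 x 110 x 20 mm; bystander
- collar: steel collar, 32 mm outside, 14 mm high; bystander
Things that resemble listed ones, but are neither listed nor needed, are in the scene too. Leave any green or white look-alike of the part that bears blank_a_mid alone. Leave any pink look-alike of the part that bears blank_b_mid alone.

How it is judged:
On the way, in this order (a step that is already met when the one before it is completed fails the run):
1. a blank has been tried in the smallest hole: it touches the gauge, stem within 6 mm of the hole's axis (((horizontal distance between blank_a_mid and gauge_hole0 below 0.006 m and contact force between blank_a and gauge above 0.4 N) or (horizontal distance between blank_b_mid and gauge_hole0 below 0.006 m and contact force between blank_b and gauge above 0.4 N) or (horizontal distance between blank_c_mid and gauge_hole0 below 0.006 m and contact force between blank_c and gauge above 0.4 N))), for 0.05 s.
2. it has been tried in the second hole ((((horizontal distance between blank_a_mid and gauge_hole1 below 0.006 m and contact force between blank_a and gauge above 0.4 N) or (horizontal distance between blank_b_mid and gauge_hole1 below 0.006 m and contact force between blank_b and gauge above 0.4 N) or (horizontal distance between blank_c_mid and gauge_hole1 below 0.006 m and contact force between blank_c and gauge above 0.4 N)) or (horizontal distance between blank_a_mid and gauge_hole1 below 0.0042 m and z of blank_a_mid in the frame of gauge_hole1 below 0.0207 m and angle between blank_a_mid's own z axis and vertical below 0.1 rad))), for 0.05 s.
3. it has been tried in the third hole, or, if the second is its own, stands home and released there ((((horizontal distance between blank_b_mid and gauge_hole2 below 0.006 m and contact force between blank_b and gauge above 0.4 N) or (horizontal distance between blank_c_mid and gauge_hole2 below 0.006 m and contact force between blank_c and gauge above 0.4 N)) or (horizontal distance between blank_b_mid and gauge_hole2 below 0.0042 m and z of blank_b_mid in the frame of gauge_hole2 below 0.0207 m and angle between blank_b_mid's own z axis and vertical below 0.1 rad) or ((horizontal distance between blank_a_mid and gauge_hole1 below 0.0042 m and z of blank_a_mid in the frame of gauge_hole1 below 0.0207 m and angle between blank_a_mid's own z axis and vertical below 0.1 rad) and contact force between blank_a and the fingers below 0.1 N))), for 0.05 s.
At the end, for the whole second after the job is handed in: the blank from the pin stands in the smallest hole that takes it (25 mm disc: second hole, 28.5: third, 32: largest), not over 1.7 mm off its floor, stem within 4.2 mm of its axis, upright within 0.1 rad, at rest and released; the spares are within 10 mm of where they stood ((((horizontal distance between blank_a_mid and gauge_hole1 below 0.0042 m and z of blank_a_mid in the frame of gauge_hole1 below 0.0207 m and angle between blank_a_mid's own z axis and vertical below 0.1 rad) and contact force between blank_a and the fingers below 0.1 N and linear speed of blank_a below 0.02 m/s and distance of each of blank_b_mid, blank_c_mid from where it was at the start of the episode below 0.01 m) or ((horizontal distance between blank_b_mid and gauge_hole2 below 0.0042 m and z of blank_b_mid in the frame of gauge_hole2 below 0.0207 m and angle between blank_b_mid's own z axis and vertical below 0.1 rad) and contact force between blank_b and the fingers below 0.1 N and linear speed of blank_b below 0.02 m/s and distance of each of blank_a_mid, blank_c_mid from where it was at the start of the episode below 0.01 m) or ((horizontal distance between blank_c_mid and gauge_hole3 below 0.0042 m and z of blank_c_mid in the frame of gauge_hole3 below 0.0207 m and angle between blank_c_mid's own z axis and vertical below 0.1 rad) and contact force between blank_c and the fingers below 0.1 N and linear speed of blank_c below 0.02 m/s and distance of each of blank_a_mid, blank_b_mid from where it was at the start of the episode below 0.01 m))); the robot touches nothing.
It fails at once if something is forced: more than 20 N on the gauge from a blank, the fingers or the arm (contact force between any of the arm, the fingers, blank_a, blank_b, blank_c and gauge above 20 N).
It fails at once if a blank is sunk over 4 mm in a hole larger than its own (a fitting hole was passed over) ((horizontal distance between blank_a_mid and gauge_hole2 below 0.008 m and z of blank_a_mid in the frame of gauge_hole2 below 0.027 m) or (horizontal distance between blank_a_mid and gauge_hole3 below 0.008 m and z of blank_a_mid in the frame of gauge_hole3 below 0.027 m) or (horizontal distance between blank_b_mid and gauge_hole3 below 0.008 m and z of blank_b_mid in the frame of gauge_hole3 below 0.027 m)).
It fails at once if the blank is let go over the gauge while more than 5 mm off the floor of its hole ((horizontal distance between blank_a_mid and gauge_hole0 below 0.008 m and z of blank_a_mid in the frame of gauge_hole0 above 0.024 m and contact force between blank_a and the fingers below 0.05 N) or (horizontal distance between blank_a_mid and gauge_hole1 below 0.008 m and z of blank_a_mid in the frame of gauge_hole1 above 0.024 m and contact force between blank_a and the fingers below 0.05 N) or (horizontal distance between blank_a_mid and gauge_hole2 below 0.008 m and z of blank_a_mid in the frame of gauge_hole2 above 0.024 m and contact force between blank_a and the fingers below 0.05 N) or (horizontal distance between blank_a_mid and gauge_hole3 below 0.008 m and z of blank_a_mid in the frame of gauge_hole3 above 0.024 m and contact force between blank_a and the fingers below 0.05 N) or (horizontal distance between blank_b_mid and gauge_hole0 below 0.008 m and z of blank_b_mid in the frame of gauge_hole0 above 0.024 m and contact force between blank_b and the fingers below 0.05 N) or (horizontal distance between blank_b_mid and gauge_hole1 below 0.008 m and z of blank_b_mid in the frame of gauge_hole1 above 0.024 m and contact force between blank_b and the fingers below 0.05 N) or (horizontal distance between blank_b_mid and gauge_hole2 below 0.008 m and z of blank_b_mid in the frame of gauge_hole2 above 0.024 m and contact force between blank_b and the fingers below 0.05 N) or (horizontal distance between blank_b_mid and gauge_hole3 below 0.008 m and z of blank_b_mid in the frame of gauge_hole3 above 0.024 m and contact force between blank_b and the fingers below 0.05 N) or (horizontal distance between blank_c_mid and gauge_hole0 below 0.008 m and z of blank_c_mid in the frame of gauge_hole0 above 0.024 m and contact force between blank_c and the fingers below 0.05 N) or (horizontal distance between blank_c_mid and gauge_hole1 below 0.008 m and z of blank_c_mid in the frame of gauge_hole1 above 0.024 m and contact force between blank_c and the fingers below 0.05 N) or (horizontal distance between blank_c_mid and gauge_hole2 below 0.008 m and z of blank_c_mid in the frame of gauge_hole2 above 0.024 m and contact force between blank_c and the fingers below 0.05 N) or (horizontal distance between blank_c_mid and gauge_hole3 below 0.008 m and z of blank_c_mid in the frame of gauge_hole3 above 0.024 m and contact force between blank_c and the fingers below 0.05 N)).
It fails at once if a blank is tipped over (angle between any of blank_a_mid, blank_b_mid, blank_c_mid's own z axis and vertical above 0.8 rad).
It fails at once if a bystander is shifted by more than 20 mm (distance of any of band, mallet, file, flux, tin, stone, collar from where it was at the start of the episode above 0.02 m).
It also fails if it takes over 72 s, if anything falls off the work surface, if the arm or the gripper's body presses on something with over 40 N, if the wrist force passes 120 N, or if a joint passes its speed limit or range.

## Working session

There is one attempt and no reset: what is moved stays moved. The work goes in short steps, Python scripts to look and compute and a tool call to move; the robot and the scene stay as the last step left them, time stands still between calls to the robot, and variables do not carry over. Pictures are saved under pics/ and viewed, about 8 in all and at most 12, crops included, and the job is handed in when it is done.

Besides the shell and the picture viewer there is one more tool, called after "Emit:" as name(argument=value, ...) on one line, values as JSON. play_rows: Moves the arm, as the interface text tells. Its arguments: {"type":"object","properties":{"deltas":{"type":"array"},"squeeze":{"type":"number"}},"required":["deltas"]}

```bash
mkdir -p pics; cat > h.py <<'E'
import numpy as np, cv2
from bench import r
from scipy.spatial.transform import Rotation as R
def cam(n):
    m=r.camera_model(n);K=np.array(m["mtx"])
    if n=="wrist":
        o=r.get_obs();T=np.eye(4);T[:3,:3]=R.from_rotvec(o["orientation"]).as_matrix();T[:3,3]=o["tcp_pos"]
        W=T@np.array(m["T_tool_cam"])
    else:
        E=np.eye(4);E[:3,:3]=R.from_rotvec(np.ravel(m["rvec"])).as_matrix();E[:3,3]=np.ravel(m["tvec"]);W=np.linalg.inv(E)
    return K,W
def ray(K,W,u,v):
    d=W[:3,:3]@np.linalg.inv(K)@np.array([u,v,1.]);return W[:3,3],d
def onz(K,W,u,v,z):
    o,d=ray(K,W,u,v);return o+d*(z-o[2])/d[2]
def proj(K,W,p):
    q=np.linalg.inv(W)@np.append(p,1);q=K@q[:3];return q[:2]/q[2]
def cloud(K,W,dep):
    v,u=np.mgrid[:480,:640];P=np.stack([u,v,np.ones_like(u)],-1)@np.linalg.inv(K).T*dep[...,None]
    return P@W[:3,:3].T+W[:3,3]
def tri(a,b):
    (o1,d1),(o2,d2)=a,b;A=np.stack([d1,-d2],1);s=np.linalg.lstsq(A,o2-o1,rcond=None)[0]
    p,q=o1+d1*s[0],o2+d2*s[1];return (p+q)/2,np.linalg.norm(p-q)
E
python3 - <<'E'
from h import *
o=r.get_obs();print(o,r.grip_point_offset)
for n in("scene","top"):
    K,W=cam(n);im,d=r.grab_frame(n);cv2.imwrite(f"pics/{n}.png",im[...,::-1]);np.savez(f"{n}.npz",im=im,d=d,K=K,W=W);print(n,W.round(3),K.round(1))
E
```

```text
{'clock': 0.0, 'joints': array([-1.44610653,  0.47780584,  0.02229114,  1.55643651, -0.01147338,
        1.10926381, -0.0831165 ]), 'qvel': array([-1.19137355e-03, -4.17740294e-04,  3.82152133e-04,  1.03600808e-03,
       -8.76868028e-04,  3.62500373e-04, -4.85331466e-05]), 'tau': array([ 1.16585703e-03, -5.96456087e+01,  1.60751615e+00, -2.81200129e+01,
        1.24338051e-02,  9.18196019e-03,  1.05726917e-05]), 'tcp_pos': array([0.15556678, 0.65617597, 0.19612727]), 'orientation': array([-3.64737498e-01, -3.12027253e+00,  2.80278975e-03]), 'contact_force': array([0.21511311, 0.0238663 , 0.96150732]), 'moment': array([-0.00429433, -0.00142437,  0.10620159]), 'grip_width': 0.08563843557491826} 0.0187
scene [[-0.215  0.769 -0.602  1.214]
 [ 0.976  0.18  -0.119  0.111]
 [ 0.017 -0.614 -0.789  0.909]
 [ 0.     0.     0.     1.   ]] [[544.8   0.  312.1]
 [  0.  544.8 249.5]
 [  0.    0.    1. ]]
top [[-0.026 -0.995  0.101  0.465]
 [-1.     0.024 -0.018 -0.015]
 [ 0.016 -0.102 -0.995  0.992]
 [ 0.     0.     0.     1.   ]] [[478.    0.  314.6]
 [  0.  478.  242.6]
 [  0.    0.    1. ]]
```

View pics/top.png

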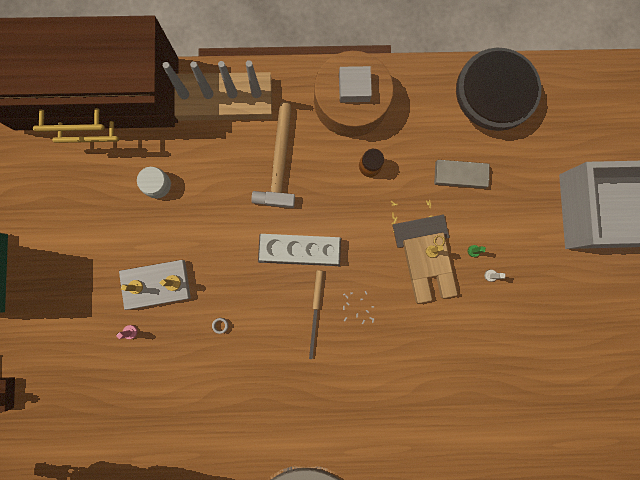

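View pics/scene.png

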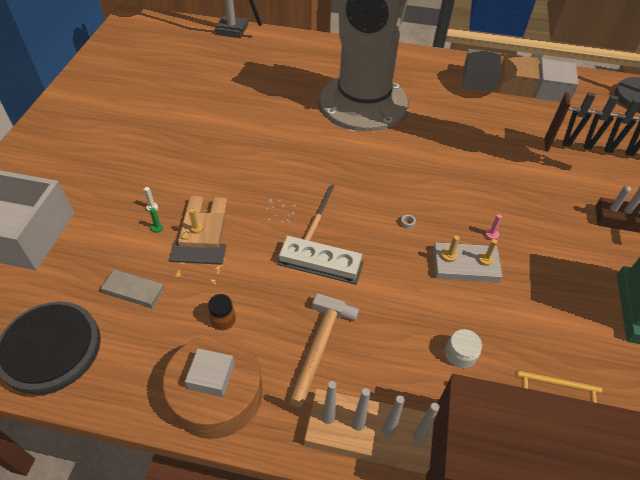

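Top: gauge at (300,249) with its largest hole on the left (+y), pin blank at (435,245), ring beside it, green and white look-alikes at (476,251) and (494,275). Spares are on the block at (133,287) and (172,283). Scene: pin blank at (195,220), gauge at (321,258).

```bash
python3 - <<'E'
from h import *
D={n:np.load(n+".npz") for n in("top","scene")}
t=D["top"];P=cloud(t["K"],t["W"],t["d"])
for n,(u0,u1,v0,v1) in {"top":(395,465,225,300),"scene":(175,230,190,245)}.items():
    d=D[n];P=cloud(d["K"],d["W"],d["d"]);hsv=cv2.cvtColor(d["im"],cv2.COLOR_RGB2HSV)
    m=(hsv[...,0]>18)&(hsv[...,0]<32)&(hsv[...,1]>140)&(hsv[...,2]>120);mm=np.zeros_like(m);mm[v0:v1,u0:u1]=m[v0:v1,u0:u1]
    n_,l,s,c=cv2.connectedComponentsWithStats(mm.astype(np.uint8));print(n,s.tolist(),c.round(1).tolist())
    hi=P[v0:v1,u0:u1][P[v0:v1,u0:u1,2]>0.06];print("high",len(hi),hi.mean(0) if len(hi) else 0, hi.max(0) if len(hi) else 0)
# gauge
for n,(u0,u1,v0,v1) in {"top":(250,350,225,275),"scene":(265,375,228,290)}.items():
    d=D[n];P=cloud(d["K"],d["W"],d["d"]);im=d["im"].astype(int)
    m=np.zeros((480,640),np.uint8);s=im[v0:v1,u0:u1];m[v0:v1,u0:u1]=(s.min(-1)>130)&(s.max(-1)-s.min(-1)<40)
    c=max(cv2.findContours(m,0,2)[0],key=cv2.contourArea);rc=cv2.minAreaRect(c)
    mid=P[m>0];print(n,rc,"world",onz(d["K"],d["W"],*rc[0],0.031),"med z",np.median(mid[:,2]))
    for q in cv2.boxPoints(rc):print(onz(d["K"],d["W"],*q,0.031).round(4))
for uv,z in{(435,245):.05,(476,251):.0,(494,275):0,(425,255):.022,(317,272):0,(220,326):.014,(372,162):.06}.items():print(uv,onz(t["K"],t["W"],*uv,z).round(3))
E
```

```text
top [[0, 0, 640, 480, 307032], [426, 236, 19, 21, 168]] [[319.4, 239.5], [434.4, 248.1]]
high 73 [ 0.51200186 -0.17226359  0.42876033] [ 0.54696685 -0.01505426  0.99226979]
scene [[0, 0, 640, 480, 307174], [190, 209, 1, 1, 1], [193, 209, 2, 1, 2], [191, 213, 1, 1, 1], [191, 215, 1, 1, 1], [194, 216, 1, 1, 1], [192, 218, 1, 1, 1], [194, 219, 2, 1, 2], [191, 220, 2, 3, 3], [195, 222, 1, 1, 1], [193, 224, 1, 2, 2], [197, 224, 1, 1, 1], [199, 224, 2, 2, 2], [199, 228, 1, 1, 1], [196, 230, 2, 2, 2], [199, 231, 2, 1, 2], [184, 232, 2, 1, 2], [189, 237, 1, 1, 1]] [[319.5, 239.5], [190.0, 209.0], [193.5, 209.0], [191.0, 213.0], [191.0, 215.0], [194.0, 216.0], [192.0, 218.0], [194.5, 219.0], [191.7, 221.0], [195.0, 222.0], [193.0, 224.5], [197.0, 224.0], [199.5, 224.5], [199.0, 228.0], [196.5, 230.5], [199.5, 231.0], [184.5, 232.0], [189.0, 237.0]]
high 74 [ 0.60694539 -0.23471453  0.1533845 ] [1.21376181 0.11134866 0.90870638]
top ((298.8608703613281, 248.42193603515625), (79.19596862792969, 26.636484146118164), 2.726310968399048) world [ 0.55172404 -0.00063741  0.031     ] med z 0.0302730076800512
[0.5307 0.0806 0.031 ]
[0.5845 0.0773 0.031 ]
[ 0.5729 -0.0825  0.031 ]
[ 0.5191 -0.0783  0.031 ]
scene ((320.558837890625, 254.26470947265625), (79.30914306640625, 21.10059928894043), 14.03624439239502) world [ 0.55198927 -0.00125943  0.031     ] med z 0.030337351934139334
[ 0.5724 -0.0818  0.031 ]
[ 0.5181 -0.0849  0.031 ]
[0.5314 0.0797 0.031 ]
[0.5841 0.078  0.031 ]
(435, 245) [ 0.55  -0.272  0.05 ]
(476, 251) [ 0.54  -0.371  0.   ]
(494, 275) [ 0.489 -0.405  0.   ]
(425, 255) [ 0.533 -0.258  0.022]
(317, 272) [ 0.505 -0.037  0.   ]
(220, 326) [0.4   0.162 0.014]
(372, 162) [ 0.719 -0.151  0.06 ]
```

```bash
cat >> h.py <<'E'
def go(p,yaw=None,pr=True):
    """shift (mm, tool axes) and turn rotvec to reach world p; yaw = wanted direction angle of tool y (mod pi), tool down"""
    o=r.get_obs();Rt=R.from_rotvec(o["orientation"]);s=Rt.inv().apply(np.array(p)-o["tcp_pos"])*1e3
    y=Rt.apply([0,1,0]);cur=np.arctan2(y[1],y[0]);t=np.zeros(3)
    if yaw is not None:
        d=(yaw-cur+np.pi/2)%np.pi-np.pi/2;a=cur+d
        G=R.from_matrix(np.stack([[-np.sin(a)*-1,-np.cos(a),0],[np.cos(a),np.sin(a),0],[0,0,-1]],1));t=(Rt.inv()*G).as_rotvec()
    if pr:print("shift",s.round(1),"turn",t.round(3),"cur yaw",round(cur,3),"tcp",o["tcp_pos"].round(4),"q7",o["joints"][6].round(2),"t",o["clock"],"F",o["contact_force"].round(2))
E
python3 - <<'E'
from h import *
print(np.array(r.camera_model("wrist")["T_tool_cam"]).round(4));print(r.camera_model("wrist")["mtx"])
go([.48,.3,.28]);go([.50,0.0,.28]);go([.5,-.265,.28])
go([.50,0.0,.28],np.pi/2-.07)
E
```

```text
[[ 3.000e-04 -9.506e-01 -3.105e-01  7.930e-02]
 [ 1.000e+00 -2.000e-04  1.300e-03  3.000e-04]
 [-1.300e-03 -3.105e-01  9.506e-01 -1.767e-01]
 [ 0.000e+00  0.000e+00  0.000e+00  1.000e+00]]
[[428.840433     0.         313.43407479]
 [  0.         428.840433   237.54464   ]
 [  0.           0.           1.        ]]
shift [-397.8 -271.9  -83.3] turn [0. 0. 0.] cur yaw 1.338 tcp [0.1556 0.6562 0.1962] q7 -0.08 t 0.1 F [0.99 0.23 0.36]
shift [-486.5 -559.2  -82.8] turn [0. 0. 0.] cur yaw 1.338 tcp [0.1556 0.6562 0.1962] q7 -0.08 t 0.1 F [0.99 0.23 0.36]
shift [-547.6 -817.1  -82.3] turn [0. 0. 0.] cur yaw 1.338 tcp [0.1556 0.6562 0.1962] q7 -0.08 t 0.1 F [0.99 0.23 0.36]Traceback (most recent call last):
  File "<stdin>", line 4, in <module>
  File "h.py", line 30, in go
    G=R.from_matrix(np.stack([[-np.sin(a)*-1,-np.cos(a),0],[np.cos(a),np.sin(a),0],[0,0,-1]],1));t=(Rt.inv()*G).as_rotvec()
  File "scipy/spatial/transform/_rotation.pyx", line 1143, in scipy.spatial.transform._rotation.Rotation.from_matrix
ValueError: Non-positive determinant (left-handed or null coordinate frame) in rotation matrix 0: [[ 0.997551    0.06994285  0.        ]
 [-0.06994285  0.997551    0.        ]
 [ 0.          0.         -1.        ]].
```

```bash
sed -i 's/\[-np.sin(a)\*-1,-np.cos(a),0\]/[-np.sin(a),np.cos(a),0]/' h.py
```

Emit:
play_rows(deltas=[[85,[-50,-34,-10],[0,0,0]],[85,[-100,-68,-20],[0,0,0]],[85,[-150,-102,-30],[0,0,0]],[85,[-200,-136,-40],[0,0,0]],[85,[-250,-170,-50],[0,0,0]],[85,[-300,-204,-50],[0,0,0]],[85,[-350,-238,-50],[0,0,0]],[85,[-398,-272,-50],[0,0,0]]])

```text
clock: 1.1
tcp_pos: [0.4811, 0.298, 0.2466]
orientation: [-0.365, -3.12, 0.003]
contact_force: [0.3, 0.8, 0.8]
grip_width: 0.0852
```

```bash
python3 -c "
from h import *
go([.49,-.0,.22],np.pi/2-.07)"
```

```text
shift [ -77.4 -287.9   27.1] turn [-0.002 -0.    -0.163] cur yaw 1.338 tcp [0.4811 0.298  0.2466] q7 0.73 t 1.1 F [0.31 0.81 0.77]
```

Emit:
play_rows(deltas=[[85,[-13,-50,5],[0,0,-0.05]],[85,[-26,-98,10],[0,0,-0.1]],[85,[-39,-146,15],[0,0,-0.163]],[85,[-52,-194,20],[0,0,-0.163]],[85,[-65,-242,25],[0,0,-0.163]],[85,[-77,-288,27],[0,0,-0.163]],[85,[-77,-288,27],[0,0,-0.163]]])

```text
clock: 1.98
tcp_pos: [0.4889, -0.0043, 0.2198]
orientation: [-0.121, -3.138, 0.005]
contact_force: [0.5, 0.9, 0.5]
grip_width: 0.0852
```

```bash
python3 -c "
from h import *
K,W=cam('wrist');im,d=r.grab_frame('wrist');cv2.imwrite('pics/w1.png',im[...,::-1]);np.savez('w1.npz',im=im,d=d,K=K,W=W)
go([.48,-.265,.2],np.pi/2-.07)"
```

```text
shift [ -10.3 -263.3   20.4] turn [-0.002 -0.001 -0.004] cur yaw 1.497 tcp [ 0.4892 -0.0016  0.2199] q7 1.44 t 2.025 F [-0.64  0.69 -0.27]
```

View pics/w1.png

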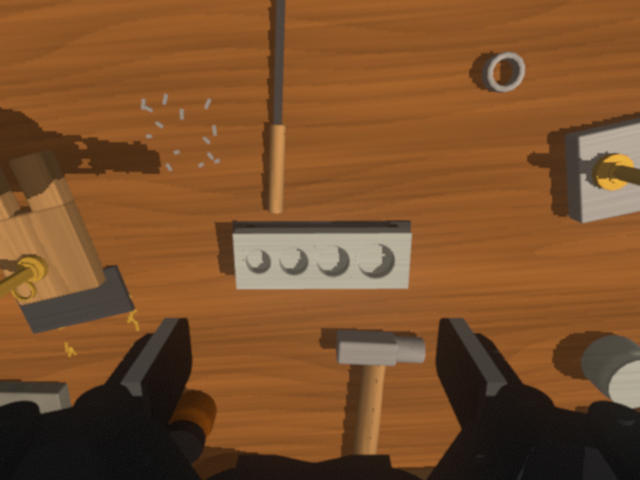

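Wrist view: the gauge face spans (235,233) to (411,289), with holes at (258,260), (293,261), (332,261) and (377,260). The pin and blank are at left, around (30,270). Moving over the pin next.

Emit:
play_rows(deltas=[[85,[-2,-50,4],[0,0,0]],[85,[-4,-100,8],[0,0,0]],[85,[-6,-150,12],[0,0,0]],[85,[-8,-200,16],[0,0,0]],[85,[-10,-250,20],[0,0,0]],[85,[-10,-263,20],[0,0,0]],[85,[-10,-263,20],[0,0,0]]])

```text
clock: 2.9
tcp_pos: [0.4801, -0.2639, 0.2001]
orientation: [-0.115, -3.138, 0.002]
contact_force: [0.1, 0.3, 0.1]
grip_width: 0.0852
```

```bash
python3 -c "
from h import *
r.grab_frame('wrist')
K,W=cam('wrist');im,d=r.grab_frame('wrist');np.savez('w2.npz',im=im,d=d,K=K,W=W)
go([.48,-.265,.2])
a=np.load('w1.npz')['im'][225:297,225:420]
a=cv2.resize(a,None,fx=4,fy=4,interpolation=2)
for n,(x0,y0) in {'t':(0,0)}.items(): pass
b=cv2.resize(im,None,fx=.5,fy=.5)
p=np.array([.54,-.27,.05]);u,v=proj(K,W,p).astype(int);print(u,v)
c=cv2.resize(im[max(v-75,0):v+65,max(u-60,0):u+70],None,fx=2.2,fy=2.2,interpolation=2)
print('crop origin',max(u-60,0),max(v-75,0))
out=np.zeros((600,800,3),np.uint8);out[:288,:780]=a;out[290:290+min(310,c.shape[0]),:c.shape[1]]=c[:310];out[290:530,400:720]=b
cv2.imwrite('pics/c1.png',out[...,::-1])"
```

```text
shift [ 0.3 -2.7  0.2] turn [0. 0. 0.] cur yaw 1.5 tcp [ 0.4805 -0.2623  0.2001] q7 2.06 t 3.0 F [0.2  1.4  0.32]
309 275
crop origin 249 200
```

View pics/c1.png

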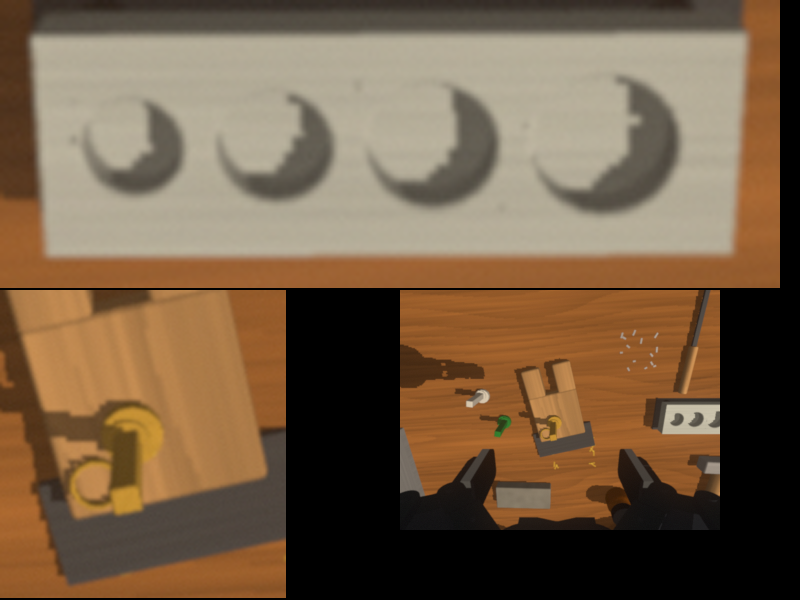

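Upper crop: hole mouth centres at (133,145), (275,144), (432,143) and (606,143). Lower crop: stem top face centre about (127,500), disc centre about (133,436), ring at (93,483).

```bash
python3 - <<'E'
from h import *
d=np.load("w1.npz");K,W=d["K"],d["W"]
H=[]
for x,y in[(133.5,145),(275.5,144),(432.5,143),(606,143)]:
    p=onz(K,W,225+(x+.5)/4-.5,225+(y+.5)/4-.5,.031);H.append(p);print("hole",p.round(4))
H=np.array(H);v=H[3]-H[0];print("yaw y",np.arctan2(v[1],v[0])-np.pi/2, np.linalg.norm(np.diff(H,axis=0),axis=1))
P=cloud(K,W,d["d"]);print("gauge face z depth",np.median(P[280:288,245:400,2]))
m=np.zeros((480,640),np.uint8);s=d["im"][215:300,225:420].astype(int);m[215:300,225:420]=(s.min(-1)>120)&(s.max(-1)-s.min(-1)<50)
c=max(cv2.findContours(m,0,2)[0],key=cv2.contourArea);h=cv2.approxPolyDP(cv2.convexHull(c),6,True)[:,0]
print("face corners",[onz(K,W,*q,.031).round(4).tolist() for q in h])
d=np.load("w2.npz");K,W=d["K"],d["W"];P=cloud(K,W,d["d"])
f=lambda x,y:(249+(x+.5)/2.2-.5,200+(y-290+.5)/2.2-.5)
t=f(127.5,500);b=f(133,436);print("px",t,b,"depth pts",P[int(t[1]),int(t[0])],P[int(b[1])-6,int(b[0])])
print("stem top",onz(K,W,*t,.084),"disc",onz(K,W,*b,.030))
hsv=cv2.cvtColor(d["im"],cv2.COLOR_RGB2HSV);u0,v0=int(t[0])-14,int(t[1])-14
print(hsv[v0:v0+28:2,u0:u0+28:2,2])
hh=P[240:320,270:340];q=hh[(hh[...,2]>.075)&(hh[...,2]<.1)];print(len(q),q.mean(0),q.min(0),q.max(0))
D=np.load("top.npz");im=D["im"];hs=cv2.cvtColor(im,cv2.COLOR_RGB2HSV)[228:262,422:450];print(proj(D["K"],D["W"],onz(K,W,*t,.084)))
print(hs[::2,::2,2])
E
```

```text
hole [ 0.5473 -0.0594  0.031 ]
hole [ 0.5496 -0.0271  0.031 ]
hole [0.552  0.0087 0.031 ]
hole [0.5551 0.0481 0.031 ]
yaw y -0.07168191378811395 [0.03241872 0.03581832 0.03956491]
gauge face z depth 0.030866380936941218
face corners [[0.5321, 0.0791, 0.031], [0.5838, 0.0759, 0.031], [0.5728, -0.0821, 0.031], [0.5201, -0.0778, 0.031]]
px (306.6818181818182, 295.1818181818182) (309.1818181818182, 266.09090909090907) depth pts [ 0.54146362 -0.27227311  0.08422115] [ 0.53368415 -0.26992582  0.03175538]
stem top [ 0.5417557 -0.2717856  0.084    ] disc [ 0.54001704 -0.27025768  0.03      ]
[[194 192 187 172 102  91  91  93  93 111 151 182 189 195]
 [192 194 189 167  97  91  91  91  92 113 151 183 188 193]
 [195 196 191 167  95  91  92  90  92 115 152 184 188 190]
 [195 195 194 156  93  90  92  92  94 117 151 184 188 190]
 [195 195 193 136  99 111 124 144 158 166 157 185 188 188]
 [195 194 193 143 164 182 194 195 196 199 168 187 189 187]
 [194 180 140 124 180 198 201 198 196 200 173 187 193 189]
 [134 130 115 108 174 198 198 196 197 200 189 184 186 172]
 [119 120 139 169 174 198 196 194 198
[... 767 characters left out ...]
3 188 179 181 173 195 106 189 184 134 119  82  90]
 [169 172 184 178 183 182 214 178 187 185 174 138  90  80]
 [162 169 187 180 184 181 190 173 184 182 160 127 101  87]
 [162 171 178 180 185 179 181 203 186 185 199 175  93  86]
 [166 169 175 194 189 191 200 155 197 186 180 178 149  89]
 [166 166 132 195 168 151 145 147 193 190 199 187 176  88]
 [164 163 183 168 194 144 148 150 189 174 107 197 197  89]
 [175 160 190 193 189 144  94 100 101 112 109 108 106  80]
 [177 163 148 191 185 189 175 202 104 103 102 109 114  95]
 [176 166 168 126 201 199 215 100 181 181 187 189 195 112]
 [179 174 161 171 187 181 183 181 184 173 177 182 185 199]
 [174 177 157 168 185 174 180 177 178 177 180 179 185 193]]
```

```bash
python3 -c "
from h import *
go([.5415,-.272,.13],1.70)"
```

```text
shift [-61.6  -5.3  70.1] turn [-0.001 -0.001 -0.2  ] cur yaw 1.5 tcp [ 0.4805 -0.2623  0.2001] q7 2.06 t 3.0 F [0.2  1.4  0.32]
```

Emit:
play_rows(deltas=[[50,[-25,-2,25],[0,0,-0.1]],[50,[-50,-4,50],[0,0,-0.2]],[50,[-62,-5,70],[0,0,-0.2]],[50,[-62,-5,70],[0,0,-0.2]]])

```text
clock: 3.5
tcp_pos: [0.5422, -0.2688, 0.1285]
orientation: [0.208, -3.131, -0.002]
contact_force: [-0.2, -0.6, 0.2]
grip_width: 0.0498
```

```bash
python3 -c "
from h import *
r.grab_frame('wrist')
K,W=cam('wrist');im,d=r.grab_frame('wrist');np.savez('w3.npz',im=im,d=d,K=K,W=W)
u,v=proj(K,W,[.5415,-.272,.06]).astype(int);print(u,v);u0,v0=u-75,v-60
go([.5415,-.272,.049])
cv2.imwrite('pics/c2.png',cv2.resize(im[v0:v0+120,u0:u0+150],None,fx=5,fy=5,interpolation=2)[...,::-1]);print(u0,v0)"
```

```text
308 234
shift [ 0.6 -1.4 81.5] turn [0. 0. 0.] cur yaw 1.701 tcp [ 0.542  -0.2705  0.1305] q7 2.29 t 3.6 F [-0.36 -0.23 -0.08]
233 174
```

View pics/c2.png

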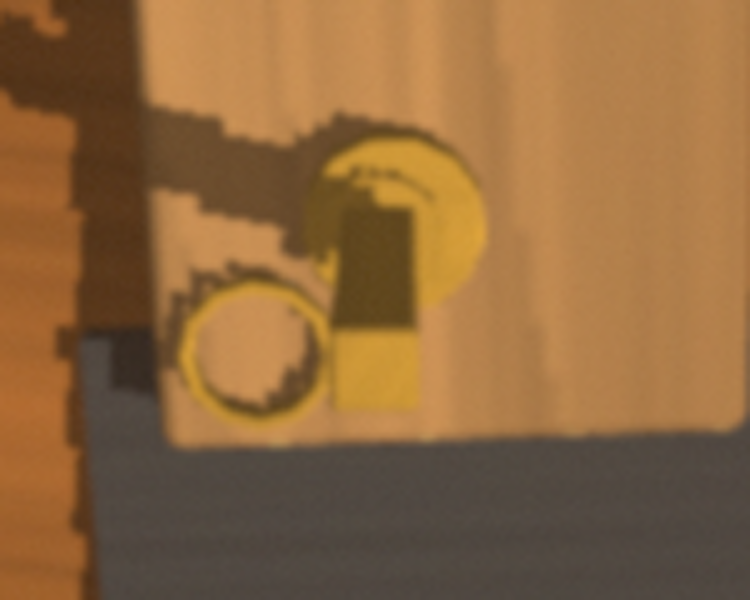

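```bash
python3 - <<'E'
from h import *
d=np.load("w3.npz");K,W=d["K"],d["W"];P=cloud(K,W,d["d"])
f=lambda x,y:(233+(x+.5)/5-.5,174+(y+.5)/5-.5)
t=f(376,369);p=onz(K,W,*t,.084);print("stem",p,"depth",P[int(t[1]),int(t[0])])
e=[onz(K,W,*f(x,y),.084) for x,y in((334,328),(418,328),(418,410),(335,410))];print([np.linalg.norm(e[i]-e[i-1]) for i in range(4)])
# two-view height from w2
d2=np.load("w2.npz");print("tri",tri(ray(d2["K"],d2["W"],306.7,295.2),ray(K,W,*t)))
# disc: yellow hull minus ring
hsv=cv2.cvtColor(d["im"],cv2.COLOR_RGB2HSV)
pts=[f(x,y) for x,y in((488,225),(400,134),(470,165),(340,155),(315,180),(450,298),(318,270),(482,190),(440,140),(475,265))]
q=np.array([onz(K,W,*a,.030)[:2] for a in pts],np.float32);print("disc",cv2.fitEllipse(q),cv2.minEnclosingCircle(q))
A=np.c_[2*q,np.ones(len(q))];s=np.linalg.lstsq(A,(q**2).sum(1),rcond=None)[0];print(s[:2],2*np.sqrt(s[2]+s[0]**2+s[1]**2))
go([p[0],p[1],.049])
E
```

```text
stem [ 0.54150461 -0.27247735  0.084     ] depth [ 0.54146439 -0.2729305   0.0836168 ]
[np.float64(0.009548720641094586), np.float64(0.00917743875005176), np.float64(0.009549586239692872), np.float64(0.009182233679647865)]
tri (array([ 0.54221084, -0.27213363,  0.08260289]), np.float64(0.0007180162420875612))
disc ((0.5396776795387268, -0.27048423886299133), (0.024325396865606308, 0.025417625904083252), 77.8661880493164) ((0.5394341945648193, -0.2703191041946411), 0.01272532157599926)
[ 0.53952016 -0.27047293] 0.02470652503638762
shift [ 0.7 -1.9 81.5] turn [0. 0. 0.] cur yaw 1.701 tcp [ 0.542  -0.2705  0.1305] q7 2.29 t 3.6 F [-0.36 -0.23 -0.08]
```

Emit:
play_rows(deltas=[[50,[1,-2,25],[0,0,0]],[50,[1,-2,50],[0,0,0]],[50,[1,-2,81],[0,0,0]],[50,[1,-2,81],[0,0,0]],[5,[1,-2,81],[0,0,0]],[5,[1,-2,81],[0,0,0]],[5,[1,-2,81],[0,0,0]],[5,[1,-2,81],[0,0,0]]], squeeze=50)

```text
clock: 4.6
tcp_pos: [0.5416, -0.2728, 0.0501]
orientation: [0.205, -3.134, 0.001]
contact_force: [0.5, 0.3, 2.9]
grip_width: 0.005
```

```bash
python3 -c "
from h import *
print(r.get_obs()['grip_width']);go([.5473,-.0594,.10],np.pi/2-.072+np.pi/2*0)"
```

```text
0.005037952206268659
shift [-33.5 210.8 -50. ] turn [-0.    -0.     0.203] cur yaw 1.702 tcp [ 0.5416 -0.2728  0.0501] q7 2.34 t 4.6 F [0.5  0.31 2.92]
```

```bash
python3 -c "
from h import *
K,W=cam('wrist');im,d=r.grab_frame('wrist');np.savez('w4.npz',im=im,d=d,K=K,W=W)
s,_=r.grab_frame('scene');s=cv2.resize(s[160:280,130:270],(560,480));
cv2.imwrite('pics/c3.png',np.hstack([cv2.resize(im[120:480,150:490],(240,254)).repeat(1,0),s[:254,:560]])[...,::-1]) if 0 else None
a=cv2.resize(im[130:400,180:450],(400,400));b=cv2.resize(s,(400,343));o=np.zeros((400,800,3),np.uint8);o[:,:400]=a;o[:343,400:]=b
cv2.imwrite('pics/c3.png',o[...,::-1]);o=r.get_obs();print(o['grip_width'],o['contact_force'])"
```

```text
0.004708164755067503 [-0.29957465  0.67388577  4.17292108]
```

View pics/c3.png

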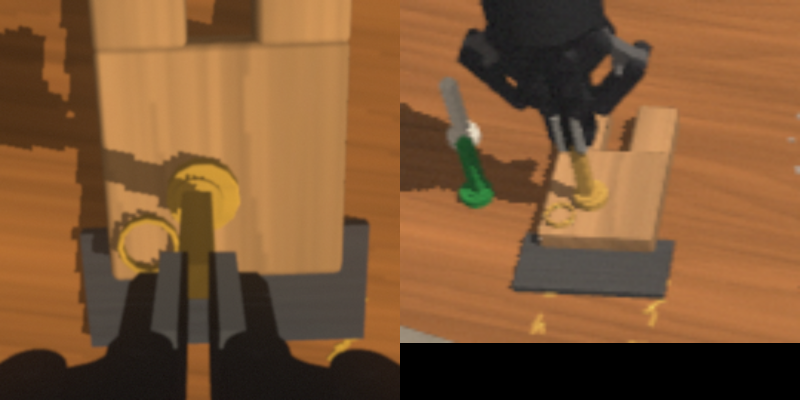

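The wrist view shows both pads against the stem, although the opening reads 5 mm, which is less than the stem's 10 mm. That equals my commanded 5, so I'll command 0 and lift slightly to test the hold.

Emit:
play_rows(deltas=[[0,[0,0,0],[0,0,0]],[0,[0,0,0],[0,0,0]],[0,[0,0,-4],[0,0,0]],[0,[0,0,-10],[0,0,0]],[0,[0,0,-10],[0,0,0]]], squeeze=50)

```text
clock: 5.32
tcp_pos: [0.542, -0.2729, 0.0606]
orientation: [-0.205, 3.134, -0.001]
contact_force: [0.2, -0.0, -1.3]
grip_width: 0.0002
```

```bash
python3 -c "
from h import *
K,W=cam('wrist');im,d=r.grab_frame('wrist');a=np.load('w4.npz')['im']
cv2.imwrite('pics/c4.png',np.hstack([cv2.resize(a[150:400,200:425],(400,444)),cv2.resize(im[150:400,200:425],(400,444))])[...,::-1]);o=r.get_obs();print(o['grip_width'],o['contact_force'],o['moment'])"
```

```text
-4.510791185876212e-06 [ 0.18324305 -0.4609044  -1.01743874] [-0.01006761 -0.01484343 -0.02602896]
```

View pics/c4.png

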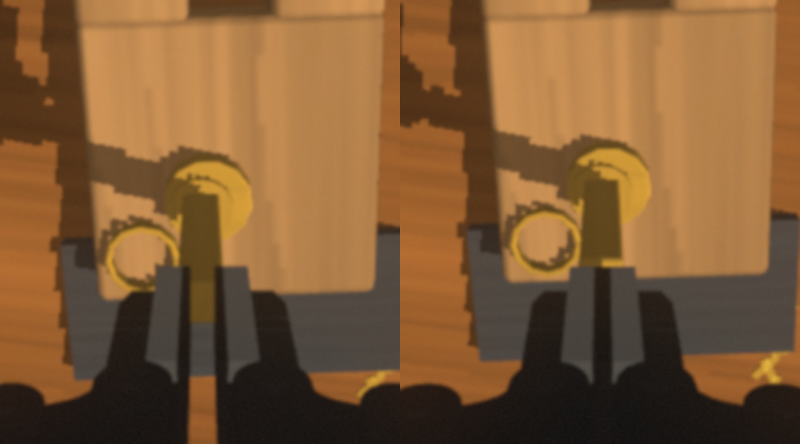

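The jaws shut fully, so nothing is held; the pads seem to lie in front of the stem top or above it. I'll check with depth.

```bash
python3 - <<'E'
from h import *
K,W=cam('wrist');im,d=r.grab_frame('wrist');np.savez('w5.npz',im=im,d=d,K=K,W=W)
P=cloud(K,W,d)
c=lambda x,y:(200+x*225/400,150+y*250/444)
for n,(x,y) in{'disc':(630,190),'base':(600,185),'mid':(602,225),'top':(605,262),'padL':(582,290),'padL2':(582,340),'gap':(603,300),'padR':(622,290)}.items():
    u,v=c(x-400,y);u,v=int(u),int(v);print(n,u,v,P[v,u].round(4),im[v,u])
p=r.get_obs()['tcp_pos'];print('tcp',p,proj(K,W,p),'stemtop proj',proj(K,W,[.5415,-.2725,.084]),proj(K,W,[.5365,-.2725,.06]))
q=P[250:330,280:340].reshape(-1,3)
K,W=cam('scene');s,ds=r.grab_frame('scene');Q=cloud(K,W,ds);print('scene stemtop proj',proj(K,W,[.5415,-.2725,.084]))
hsv=cv2.cvtColor(s,cv2.COLOR_RGB2HSV)[190:245,175:230];Q=Q[190:245,175:230]
m=(hsv[...,0]>15)&(hsv[...,0]<32)&(hsv[...,1]>120)&(hsv[...,2]>90);v,u=np.nonzero(m);z=Q[m]
for zz in range(25,100,6):
    k=(z[:,2]>zz/1e3)&(z[:,2]<(zz+6)/1e3);print(zz,k.sum(),np.median(z[k],0).round(4) if k.any() else '')
E
```

```text
disc 329 256 [ 0.5386 -0.2648  0.0317] [200 146  54]
base 312 254 [ 0.5367 -0.2738  0.0371] [98 71 26]
mid 313 276 [ 0.5368 -0.2733  0.0644] [97 71 30]
top 315 297 [ 0.5371 -0.2725  0.0842] [178 131  47]
padL 302 313 [ 0.5317 -0.2777  0.1086] [75 69 61]
padL2 302 341 [ 0.5321 -0.2772  0.1252] [72 68 63]
gap 314 318 [ 0.5314 -0.2737  0.1116] [39 29 22]
padR 324 313 [ 0.5313 -0.2703  0.1077] [76 69 62]
tcp [ 0.54166793 -0.2727687   0.06018494] [312.82206838 282.39731982] stemtop proj [313.51776777 306.75168801] [314.9285722  271.75338001]
scene stemtop proj [191.15179842 210.04689316]
25 73 [ 0.5495 -0.2717  0.0277]
31 30 [ 0.5449 -0.2685  0.0328]
37 13 [ 0.5446 -0.2685  0.0392]
43 11 [ 0.5441 -0.27    0.045 ]
49 12 [ 0.5451 -0.2721  0.0517]
55 10 [ 0.5451 -0.2698  0.0572]
61 12 [ 0.5457 -0.2693  0.064 ]
67 12 [ 0.5462 -0.2692  0.0695]
73 15 [ 0.5445 -0.2691  0.0754]
79 20 [ 0.5431 -0.2719  0.082 ]
85 2 [ 0.5451 -0.2724  0.085 ]
91 0 
97 0
```

The stem is still upright, with its top at z 0.084. The visible pads sit near z 0.10 while the reported TCP is 0.060, so the jaws closed above the stem. I'll measure the true tip height.

```bash
python3 - <<'E'
from h import *
for f in('w4.npz','w5.npz'):
    d=np.load(f);P=cloud(d['K'],d['W'],d['d']);print(f,d['W'][:3,3].round(4))
    for u in((302,324) if f=='w5.npz' else (295,332)):
        print(u,[(v,P[v,u].round(3).tolist()) for v in range(290,330,4)])
d=np.load('w5.npz')
E
python3 -c "
from h import *
o=r.get_obs();print(o['joints'],o['tcp_pos'],o['contact_force'])
K,W=cam('scene');s,ds=r.grab_frame('scene');Q=cloud(K,W,ds)[150:225,160:230];s=s[150:225,160:230].astype(int)
m=(s.max(-1)-s.min(-1)<30)&(s.max(-1)<175)&(abs(Q[...,0]-.54)<.06)&(abs(Q[...,1]+.272)<.03)&(Q[...,2]>.06);z=Q[m];i=np.argsort(z[:,2])[:25];print(z[i].round(4)[::3])"
```

```text
w4.npz [ 0.4631 -0.283   0.2268]
295 [(290, [0.559, -0.28, 0.022]), (294, [0.562, -0.28, 0.022]), (298, [0.564, -0.279, 0.022]), (302, [0.532, -0.28, 0.09]), (306, [0.533, -0.28, 0.092]), (310, [0.532, -0.28, 0.095]), (314, [0.532, -0.28, 0.099]), (318, [0.532, -0.28, 0.102]), (322, [0.532, -0.28, 0.103]), (326, [0.532, -0.28, 0.107])]
332 [(290, [0.556, -0.261, 0.023]), (294, [0.559, -0.26, 0.022]), (298, [0.561, -0.26, 0.022]), (302, [0.53, -0.267, 0.091]), (306, [0.53, -0.268, 0.093]), (310, [0.53, -0.268, 0.097]), (314, [0.53, -0.268, 0.099]), (318, [0.53, -0.268, 0.102]), (322, [0.53, -0.268, 0.104]), (326, [0.53, -0.268, 0.108])]
w5.npz [ 0.4633 -0.283   0.237 ]
302 [(290, [0.537, -0.278, 0.078]), (294, [0.463, -0.283, 0.237]), (298, [0.539, -0.277, 0.083]), (302, [0.532, -0.278, 0.1]), (306, [0.532, -0.278, 0.103]), (310, [0.532, -0.278, 0.106]), (314, [0.532, -0.278, 0.109]), (318, [0.532, -0.278, 0.111]), (322, [0.532, -0.278, 0.115]), (326, [0.531, -0.278, 0.118])]
324 [(290, [0.536, -0.269, 0.079]), (294, [0.537, -0.269, 0.082]), (298, [0.537, -0.269, 0.084]), (302, [0.531, -0.27, 0.101]), (306, [0.531, -0.27, 0.102]), (310, [0.53, -0.27, 0.107]), (314, [0.531, -0.27, 0.109]), (318, [0.532, -0.27, 0.11]), (322, [0.531, -0.271, 0.114]), (326, [0.531, -0.271, 0.117])]
[ 0.05491259  0.55551091  0.41584461  1.85949178 -0.30406333  0.78944753
  2.33291618] [ 0.54154644 -0.27276844  0.06005518] [ 0.92074185 -0.68878167 -0.30958788]
[[ 0.5516 -0.2753  0.0973]
 [ 0.551  -0.2691  0.0983]
 [ 0.5465 -0.264   0.1007]
 [ 0.5496 -0.2754  0.1011]
 [ 0.5493 -0.2794  0.1026]
 [ 0.553  -0.2696  0.1032]
 [ 0.5499 -0.2665  0.1036]
 [ 0.5505 -0.2639  0.1049]
 [ 0.5535 -0.2709  0.1064]]
```

Both the wrist and scene cameras put the real tips about 39 mm above the reported TCP, so I'll correct for that. To grip with the tips at z≈0.05, the TCP must read about 0.011.

Emit:
play_rows(deltas=[[45,[0,0,0],[0,0,0]],[45,[0,0,0],[0,0,0]],[45,[0,0,0],[0,0,0]],[45,[0,0,0],[0,0,0]],[45,[0,-1,15],[0,0,0]],[45,[0,-1,30],[0,0,0]],[45,[0,-1,30],[0,0,0]]])

```text
clock: 6.4
tcp_pos: [0.5402, -0.273, 0.0279]
orientation: [0.205, -3.131, -0.002]
contact_force: [0.4, 0.1, -0.7]
grip_width: 0.045
```

Emit:
play_rows(deltas=[[45,[0,0,10],[0,0,0]],[45,[0,0,19],[0,0,0]],[45,[0,0,19],[0,0,0]],[0,[0,0,19],[0,0,0]],[0,[0,0,19],[0,0,0]],[0,[0,0,19],[0,0,0]],[0,[0,0,19],[0,0,0]]])

```text
clock: 7.28
tcp_pos: [0.5405, -0.2733, 0.0094]
orientation: [0.205, -3.132, -0.001]
contact_force: [0.2, 0.6, 3.2]
grip_width: 0.009
```

```bash
python3 -c "
from h import *
o=r.get_obs();print(o['grip_width'],o['contact_force'],o['moment'],o['tcp_pos'],o['clock'])"
```

```text
0.009000035555873585 [0.2008878  0.57543482 3.20685761] [-0.02614283  0.09151816 -0.00799357] [ 0.54048468 -0.27325866  0.00936711] 7.275
```

Emit:
play_rows(deltas=[[0,[0,0,-10],[0,0,0]],[0,[0,0,-30],[0,0,0]],[0,[0,0,-50],[0,0,0]],[0,[0,0,-50],[0,0,0]],[0,[0,0,-50],[0,0,0]]], squeeze=60)

```text
clock: 7.9
tcp_pos: [0.5406, -0.273, 0.0595]
orientation: [0.205, -3.132, -0.002]
contact_force: [-1.2, 0.2, -0.7]
grip_width: 0.0087
```

```bash
python3 -c "
from h import *
o=r.get_obs();K,W=cam('wrist');im,d=r.grab_frame('wrist');np.savez('w6.npz',im=im,d=d,K=K,W=W)
u,v=map(int,proj(K,W,o['tcp_pos']+[0,0,.03]));print(u,v,o['grip_width'],o['contact_force'])
cv2.imwrite('pics/c5.png',cv2.resize(im[v-80:v+70,u-100:u+100],None,fx=4,fy=4,interpolation=2)[...,::-1]);print(u-100,v-80)
go([.5473,-.0594,.06],np.pi/2-.072)"
```

```text
312 314 0.008700902732699413 [-1.17488365  0.15209989 -0.70435917]
212 234
shift [-34.8 210.8  -0.8] turn [ 0.001 -0.004  0.203] cur yaw 1.702 tcp [ 0.5403 -0.2729  0.059 ] q7 2.33 t 7.95 F [-0.08 -0.57 -1.95]
```

View pics/c5.png

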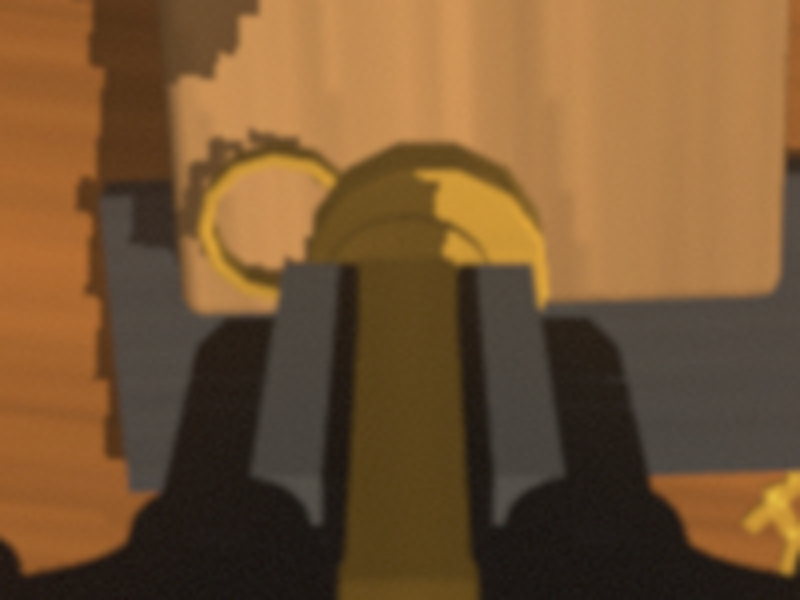

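The blank is held: stem 357–460 px wide in the crop at its base, disc from 310 to 548, so the disc's centre lies about 2 mm toward tool +y. The ring is undisturbed.

```bash
python3 - <<'E'
from h import *
d=np.load("w6.npz");K,W=d["K"],d["W"];P=cloud(K,W,d["d"]);tcp=r.get_obs()["tcp_pos"];Rt=R.from_rotvec(r.get_obs()["orientation"])
f=lambda x,y:(212+(x+.5)/4-.5,234+(y+.5)/4-.5)
for v in(300,400,500):
    u,w=f(409,v);p=P[int(w),int(u)];print("stem face tool mm",(Rt.inv().apply(p-tcp)*1e3).round(1),p.round(4))
q=[P[int(f(x,y)[1]),int(f(x,y)[0])] for x,y in((400,190),(470,200),(500,225),(420,185))];zt=np.median([a[2] for a in q]);print("disc top z",[a[2].round(4) for a in q])
C=lambda q:(lambda s:(s[:2],2*np.sqrt(s[2]+s[0]**2+s[1]**2)))(np.linalg.lstsq(np.c_[2*q,np.ones(len(q))],(q**2).sum(1),rcond=None)[0])
for nm,pts,z in(("top",((345,200),(430,165),(495,190),(540,245),(375,178)),zt),("bot",((325,205),(350,170),(400,143),(470,145),(520,180),(543,220)),zt-.008)):
    q=np.array([onz(K,W,*f(*a),z)[:2] for a in pts]);c,D=C(q);print(nm,c,D,(Rt.inv().apply(np.append(c,z)-tcp)*1e3).round(2))
E
```

```text
stem face tool mm [  3.9   0.  -32.6] [ 0.5366 -0.2734  0.0917]
stem face tool mm [  3.9   0.  -50.7] [ 0.5366 -0.2735  0.1097]
stem face tool mm [  3.4   0.  -64.4] [ 0.5371 -0.2734  0.1234]
disc top z [np.float64(0.0802), np.float64(0.0798), np.float64(0.0798), np.float64(0.0808)]
top [ 0.53958666 -0.27081384] 0.02315182999482386 [  0.51   2.21 -20.95]
bot [ 0.54027968 -0.27024744] 0.024053966717257926 [ -0.28   2.67 -12.95]
```

```bash
python3 -c "
from h import *
go([.5474,-.0616,.045])"
```

```text
shift [-34.7 208.6  14.2] turn [0. 0. 0.] cur yaw 1.702 tcp [ 0.5403 -0.2729  0.059 ] q7 2.33 t 7.95 F [-0.08 -0.57 -1.95]
```

Emit:
play_rows(deltas=[[0,[-8,45,0],[0,0,0]],[0,[-16,90,0],[0,0,0]],[0,[-24,135,5],[0,0,0]],[0,[-31,180,10],[0,0,0]],[0,[-35,209,14],[0,0,0]],[0,[-35,209,14],[0,0,0]],[0,[-35,209,14],[0,0,0]]])

```text
clock: 8.82
tcp_pos: [0.5473, -0.0621, 0.0449]
orientation: [0.204, -3.13, -0.001]
contact_force: [0.5, -0.2, -1.0]
grip_width: 0.0088
```

```bash
python3 -c "
from h import *
K,W=cam('wrist');im,d=r.grab_frame('wrist');np.savez('w7.npz',im=im,d=d,K=K,W=W)
cv2.imwrite('pics/c6.png',cv2.resize(im[200:400,200:450],None,fx=3,fy=3,interpolation=2)[...,::-1])
go([.5474,-.0616,.0184])"
```

```text
shift [-0.2  1.  26.7] turn [0. 0. 0.] cur yaw 1.7 tcp [ 0.5474 -0.0626  0.0451] q7 1.98 t 8.875 F [-0.06 -0.63 -0.68]
```

View pics/c6.png

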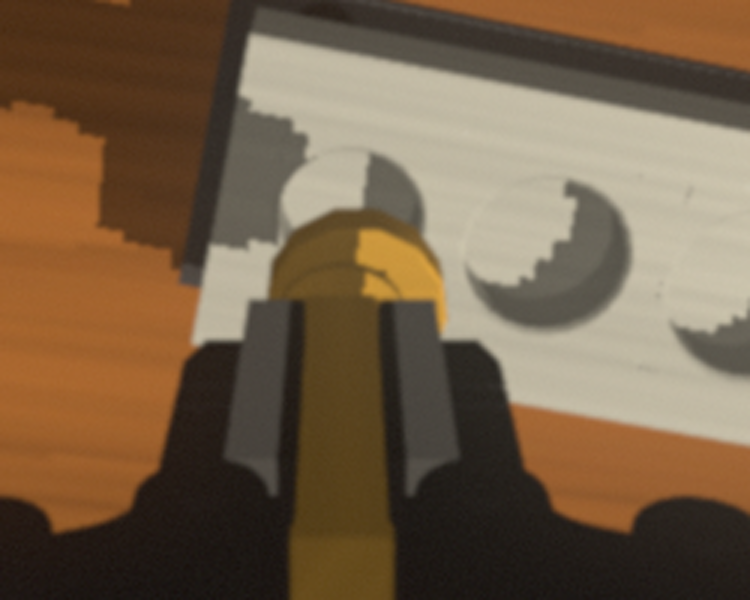

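Wrist crop: the blank hangs over hole 0 (mouth spans x 278–424, top at 148). Hole 1 is centred near (547,253).

```bash
python3 -c "
from h import *
d=np.load('w7.npz');K,W=d['K'],d['W'];f=lambda x,y:(200+(x+.5)/3-.5,200+(y+.5)/3-.5)
C=lambda q:(lambda s:(s[:2],2*np.sqrt(s[2]+s[0]**2+s[1]**2)))(np.linalg.lstsq(np.c_[2*q,np.ones(len(q))],(q**2).sum(1),rcond=None)[0])
for n,pts in(('h1',((464,250),(631,253),(547,330),(485,300),(610,300),(610,205),(475,222))),('h0',((278,205),(424,215),(350,147),(300,167),(400,165)))):
    print(n,C(np.array([onz(K,W,*f(*a),.031)[:2] for a in pts])))
z=.045+.0129
print('disc',C(np.array([onz(K,W,*f(*a),z)[:2] for a in((273,270),(290,238),(350,210),(410,222),(438,265))])))
print(r.get_obs()['tcp_pos'])"
```

```text
h1 (array([ 0.5501137 , -0.02766733]), np.float64(0.02647471009845465))
h0 (array([ 0.54751915, -0.06016361]), np.float64(0.023478095120439267))
disc (array([ 0.54700016, -0.05959984]), np.float64(0.023856474117159188))
[ 0.54743386 -0.06264523  0.0451272 ]
```

Emit:
play_rows(deltas=[[0,[0,0,12],[0,0,0]],[0,[0,0,23],[0,0,0]],[0,[0,0,25],[0,0,0]],[0,[0,0,27],[0,0,0]],[0,[0,0,28],[0,0,0]],[0,[0,0,29],[0,0,0]]])

```text
clock: 9.62
tcp_pos: [0.5472, -0.0629, 0.0164]
orientation: [0.202, -3.131, -0.001]
contact_force: [-2.4, -0.9, 4.2]
grip_width: 0.0092
```

Contact at about 5 N, and it isn't entering. Feeling about a little.

Emit:
play_rows(deltas=[[0,[1,0,-0.5],[0,0,0]],[0,[1,1,-0.5],[0,0,0]],[0,[-1,1,-0.5],[0,0,0]],[0,[-1,-1,-0.5],[0,0,0]],[0,[0,0,-0.5],[0,0,0]]])

```text
clock: 10.25
tcp_pos: [0.5482, -0.0628, 0.0171]
orientation: [0.203, -3.133, -0.0]
contact_force: [2.0, -0.4, 2.3]
grip_width: 0.0088
```

```bash
python3 -c "
from h import *
go([.5502,-.0299,.045])"
```

```text
shift [ -6.1  32.3 -27.9] turn [0. 0. 0.] cur yaw 1.7 tcp [ 0.5482 -0.0628  0.0171] q7 2.0 t 10.25 F [ 2.02 -0.4   2.26]
```

Emit:
play_rows(deltas=[[0,[0,0,-14],[0,0,0]],[0,[0,0,-16],[0,0,0]],[0,[-6,32,-16],[0,0,0]],[0,[-6,32,-16],[0,0,0]],[0,[-6,32,-6],[0,0,0]],[0,[-6,32,-2],[0,0,0]],[0,[-6,32,0],[0,0,0]],[0,[-6,32,1],[0,0,0]]])

```text
clock: 11.25
tcp_pos: [0.55, -0.0308, 0.0161]
orientation: [0.201, -3.133, -0.0]
contact_force: [0.1, 0.1, -1.0]
grip_width: 0.0088
```

```bash
python3 -c "
from h import *
go([.5502,-.0299,.0175])"
```

```text
shift [-0.3  0.9 -1.4] turn [0. 0. 0.] cur yaw 1.699 tcp [ 0.55   -0.0308  0.0161] q7 1.94 t 11.25 F [ 0.11  0.06 -0.96]
```

At 2 mm below the face there's no force, so it appears to be entering. Continuing gently.

Emit:
play_rows(deltas=[[0,[0,0,1],[0,0,0]],[0,[0,0,2],[0,0,0]],[0,[0,0,3],[0,0,0]],[0,[0,0,3],[0,0,0]]])

```text
clock: 11.75
tcp_pos: [0.5499, -0.0308, 0.013]
orientation: [0.201, -3.133, -0.0]
contact_force: [0.3, 0.3, -0.2]
grip_width: 0.0086
```

Emit:
play_rows(deltas=[[0,[0,0,1.5],[0,0,0]],[0,[0,0,3],[0,0,0]],[0,[0,0,4.5],[0,0,0]],[0,[0,0,6],[0,0,0]],[0,[0,0,6],[0,0,0]]])

```text
clock: 12.38
tcp_pos: [0.5499, -0.0308, 0.0069]
orientation: [0.201, -3.133, -0.0]
contact_force: [0.2, 0.4, -0.3]
grip_width: 0.0088
```

Emit:
play_rows(deltas=[[0,[0,0,0.7],[0,0,0]],[0,[0,0,1.4],[0,0,0]],[0,[0,0,1.4],[0,0,0]]])

```text
clock: 12.75
tcp_pos: [0.55, -0.0308, 0.0056]
orientation: [0.201, -3.133, -0.0]
contact_force: [-0.7, -0.9, 1.6]
grip_width: 0.0091
```

```bash
python3 -c "
from h import *
o=r.get_obs();K,W=cam('wrist');im,d=r.grab_frame('wrist');P=cloud(K,W,d)
cv2.imwrite('pics/c7.png',cv2.resize(im[200:400,200:450],None,fx=3,fy=3,interpolation=2)[...,::-1])
print(o['tcp_pos'],o['contact_force'],r.get_obs()['contact_force'])"
```

```text
[ 0.5499762  -0.03082576  0.00559884] [-0.71573732 -0.85722856  1.61917114] [-0.40588163 -0.43735672  2.55682509]
```

View pics/c7.png

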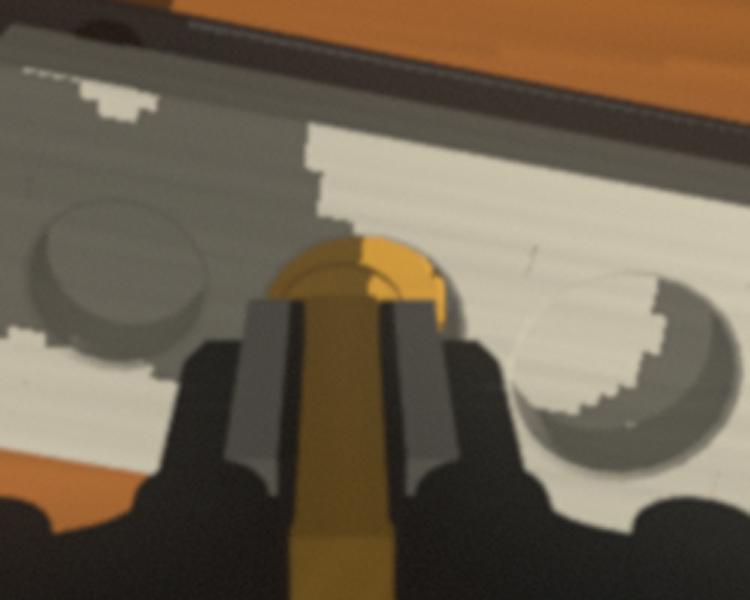

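The disc now sits inside hole 1 (crop centre about (365,300)), below the gauge face, resting on the floor with 2–3 N. Releasing.

Emit:
play_rows(deltas=[[40,[0,0,-0.5],[0,0,0]],[40,[0,0,-0.5],[0,0,0]],[40,[0,0,-0.5],[0,0,0]],[40,[0,0,-10],[0,0,0]],[40,[0,0,-40],[0,0,0]],[40,[0,0,-80],[0,0,0]],[40,[0,0,-120],[0,0,0]],[40,[0,0,-120],[0,0,0]]])

```text
clock: 13.8
tcp_pos: [0.5528, -0.031, 0.1292]
orientation: [-0.201, 3.131, 0.001]
contact_force: [0.6, 0.1, -0.5]
grip_width: 0.0399
```

```bash
python3 - <<'E'
from h import *
r.grab_frame('wrist');K,W=cam('wrist');im,d=r.grab_frame('wrist');P=cloud(K,W,d);o=r.get_obs();print(o['tcp_pos'],o['grip_width'],o['contact_force'],o['clock'])
q=P[(P[...,2]>.07)&(P[...,2]<.09)&(abs(P[...,0]-.55)<.02)&(abs(P[...,1]+.03)<.02)];print(len(q),q.mean(0),np.percentile(q[:,2],95))
cv2.imwrite('pics/c8.png',cv2.resize(im[130:400,140:500],None,fx=2.1,fy=2.1,interpolation=2)[...,::-1])
E
```

```text
[ 0.55033077 -0.0306509   0.12609817] 0.039957186053101314 [-1.07697758 -0.07226281  0.1236346 ] 13.9
403 [ 0.55003781 -0.03046446  0.0794223 ] 0.08184113827367097
```

View pics/c8.png

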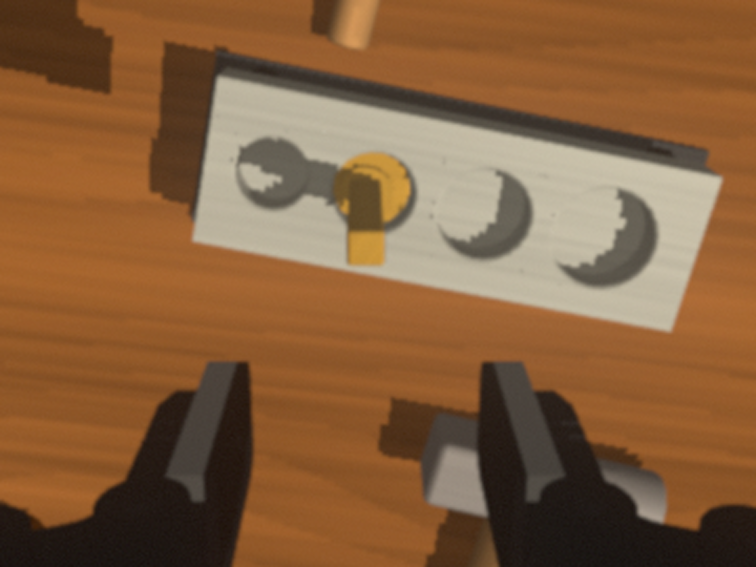

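The blank stands upright in hole 1 with its stem top at z≈0.081, as expected when home. The gripper is clear, so I'm handing in.

```bash
python3 -c "
from bench import r
print(r.hand_in())"
```

```text
the job is handed in; nothing more can be done
None
```

The blank from the pin is standing upright, home and released in the second hole (26.6 mm), and the job is handed in. It was handed in at about 14 s of the 72 s allowed.

**Trials:** I pressed it lightly in the smallest hole, about 5 N with a little feeling about, and it did not enter. In the second hole it went in without resistance. I held it until it touched the floor at about 2–3 N, then let go. The camera put the disc at about 24–25 mm across, which fits that hole.

**Last checks:**
- **Height:** the stem top reads z ≈ 0.081–0.082 m; 0.081 m is the value when home.
- **Position:** the stem is about 3 mm from the hole's axis, against a limit of 4.2 mm.
- **Robot:** the gripper is open and clear, with the wrist force at zero within noise.
- **Bystanders:** I did not measure the spares or bystanders at the end. The arm came near only the pin and the gauge; the ring looked undisturbed after the lift.

**What went wrong:** the first grasp closed on nothing, just above the stem. The real fingertips sit about 39 mm above the reported TCP, as both the wrist and scene cameras showed. I corrected for this and the second grasp held. The finger opening reads about 9 mm on the 10 mm stem.

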